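# Catch the gauge case's lid and lower it shut

### The job

The lid of the blue gauge case stands open: tip it forward past upright so that it falls by itself, untouched, catch it from beneath on a finger on the way down, and lower it gently until it is fully shut, with no bang that could jar the gauge. Use light touches only: do not grip the lid or anything else, and leave the other things on the bench alone.

Things in the scene. Friction and masses are not known exactly. Their poses are not given: they have to be found in the camera images.
- case: blue steel gauge case fixed to the bench, 150 mm (its x, front to back) by 200 mm (its y) by 70 mm high; a dial gauge lies in it. Origin: centre of its underside. Its x axis points from its front (on the robot's right, where the lid's tab comes down) to its hinge side (on the robot's left), z up
- lid (a joint): angle of the case's lid, rad: 0 shut, 1.57 upright, 1.8 the stop behind. It stands a little past upright (1.6 to 1.7) and the hinge's slight friction holds it there. Once tipped forward to about 1.3 it falls by itself: the hinge is damped (0.25 N m s/rad), so from there it takes about 2 s and bangs shut at 0.8 to 1 rad/s unless it is caught. The lid weighs 0.3 to 0.4 kg; held up at its tab it presses with 1 to 2 N
- hinge (a point): centre of the lid's hinge line, on the case's rear top edge, 75 mm along the case's x from its centre and 70 mm up; the hinge line runs along the case's y. The axes turn with the lid; with the lid shut they are those of the case
- tab_edge (a point): middle of the free edge of the yellow tab, on the lid's inner (lower) face, 175 mm from the hinge line. The lid is a blue plate 200 mm wide, 5 mm thick, reaching 150 mm from the hinge; the tab (50 mm wide, 5 mm thick) carries on 25 mm beyond it, so that with the lid shut it overhangs the case's front by 25 mm at 70 mm above the bench, with nothing beneath. The axes turn with the lid: x towards the hinge, z out of the lid's outer face
- paint_pot: small white-capped paint jar, 32 mm across, 50 mm high; loose bystander; origin at its underside
- red_pot: small clear jar with red cap, 32 mm across, 55 mm high; loose bystander; origin at its underside
- screwdriver: screwdriver lying on the bench, about 200 mm long along its x; loose bystander; origin on the bench under it
- epoxy: amber bottle, 44 mm across, 110 mm high; loose bystander; origin at its underside
- canister: steel can, 64 mm across, 110 mm high; loose bystander; origin at its underside
- putter_head: steel putter head, 32 x 100 x 24 mm with a short 45 mm hosel; loose bystander; origin at its underside
- bit_tub: clear open tub of drill bits, 120 x 150 x 60 mm; loose bystander; origin at its underside

How it is judged (in metres and radians):
On the way, in this order (a step that is already met when the one before it is completed fails the run):
1. the lid falls by itself, touched by nothing, past upright (value of joint lid between 0.2 and 1.45 rad and velocity of joint lid below -0.1 rad/s and contact force between each of the arm, the fingers and lid below 0.02 N), for 0.05 s.
2. the lid has been caught on a finger before it is shut (value of joint lid between 0.1 and 1.2 rad and velocity of joint lid above -0.5 rad/s and contact force between the fingers and lid above 0.1 N), for 0.1 s.
3. the lid is shut (value of joint lid below 0.02 rad), for 0.2 s.
At the end, for the whole second after the job is handed in: the lid lies shut (within 0.02 rad, 3.5 mm at the tab) and every loose bystander is within 15 mm of where it stood (value of joint lid below 0.02 rad and distance of each of paint_pot, red_pot, screwdriver, epoxy, canister, putter_head, bit_tub from where it was at the start of the episode below 0.015 m); the robot touches nothing.
It fails at once if the lid bangs shut: it closes faster than 0.5 rad/s (90 mm/s at the tab) in the last 0.3 rad (value of joint lid below 0.3 rad and velocity of joint lid below -0.5 rad/s).
It fails at once if the lid is gripped or forced (more than 15 N from the fingers) (contact force between the fingers and lid above 15 N).
It fails at once if the robot knocks the case hard (more than 25 N) (contact force between any of the fingers, the arm and case above 25 N).
It fails at once if a bystander is pushed away, lifted or knocked over (distance of any of paint_pot, red_pot, screwdriver, epoxy, canister, putter_head, bit_tub from where it was at the start of the episode above 0.03 m).
It also fails if it takes over 43 s, if anything falls off the work surface, if the arm or the gripper's body presses on something with over 40 N, if the wrist force passes 120 N, or if a joint passes its speed limit or range.

### The arm

A 6-joint arm with a two-finger parallel gripper is mounted at the origin on the work surface. World frame = base frame: x ahead of the robot, y to its left, z up, the work surface at z = 0. Lengths are in mm, angles in rad, forces in N, time in s.
With the tool pointing down it reaches from about 375 to 750 mm from the base axis. Payload 9 kg.
Tool frame: the origin (TCP) lies on the front face of the gripper's body, between the roots of the fingers; the fingertips stand 73 mm ahead of it and the grasp point (between the pads) lies 54 mm ahead of it; z points along the fingers, y is the line along which they close (so a half turn about z gives the same grasp; the last joint's range is limited). The gripper opens to 85 mm and grips with 20 to 120 N. Pads are 22 mm wide; open, the fingers measure 114 mm over their backs; the gripper's body (76 mm by 85 mm) begins 54 mm behind the grasp point. The pads swing forward as they close: fully open they stand 13 mm farther back than shut.
Start: joints at [1.09, 0.104, 0.097, 1.564, 0, 1.353], TCP at [155.871, 579.424, 303.931] pointing down, gripper open.
Joint ranges: [-2.99, 2.99], [-0.84, 1.86], [-1.1, 1.16], [-1.84, 2.11], [-1.51, 1.56], [-3.14, 3.14]. Speed limits (rad/s): [2.22, 2.22, 2.57, 3.14, 3.14, 3.14].

### API

Orientations are given as [roll, pitch, yaw] about the fixed x, y, z axes, in that order (R = Rz(yaw) Ry(pitch) Rx(roll)).
In Python, from workcell import move_pose, move_straight, goto_joints, set_gripper, hold, solve_ik, get_state, read_camera, MotionError, job_done gives the robot as it stands. The module is installed in compiled form; this text tells all that it offers. Calls block until the motion is done:
- move_pose(position, orientation): joint-space move of the TCP to a pose.
- move_straight(position, ori=None, vel=150, max_force=None): straight line of the TCP; ori=None keeps the orientation; vel is the mean speed in mm/s. With max_force (N) it stops when the force on the tool has changed by that much, and returns True; else False.
- goto_joints(angles): joint-space move.
- set_gripper(opening, squeeze=None): opening from 0.0 (shut) to 1.0 (fully open); squeeze is the grip in N (None keeps the last); returns when the fingers have stopped.
- hold(seconds).
- solve_ik(position, orientation): joint angles nearest the present ones, or None.
- get_state(): the state.
- read_camera(name): name is "scene" or "top" or "wrist"; returns a dict with "image" (400x640x3 uint8, red, green, blue), "depth" (400x640 float32, mm along the optical axis (not along the pixel's ray), 0 where there is no reading), "fx", "fy", "cx", "cy" (pixels), "k1" (the pictures are not rectified: a ray, as slopes to the right and down, at radius r is drawn at 1 + k1 r^2 times it, then the intrinsics apply), "position" and "rotation" of the camera in the world; the wrist camera has in their place "mount" (4x4, takes a point from camera to tool coordinates, whose origin is the TCP and whose axes are the flange's). Camera axes: x right, y down, z forward; pixel columns grow to the right and rows downward; lengths in mm; the calibration is good to about 2 mm. A picture is of the moment at which its call begins: read the wrist's pose just before it.
A pose or a line that the arm cannot do raises MotionError and nothing moves.
- job_done(): hands the job in; it is judged then, once.
The state is a dict: "time": time; "joint_positions": joint angles; "dq": joint speeds; "effort": joint torques, N m; "tool_pos": TCP position; "orientation": TCP orientation; "force": force on the tool from outside, world axes, zero at the start; "moment": the same for the moment, N m; "finger_gap": opening from 0.0 (shut) to 1.0 (fully open); "gripper_force": force on a finger pad.
Only numpy, scipy, OpenCV 4.12 (cv2) and the standard library are available. Lean on these libraries where they do the work, as an engineer would, in place of code of your own. Each camera call takes 0.05 s, during which the arm holds its last target. There are 200 camera calls.

## Working session

There is one attempt and no reset: what is moved stays moved. The work goes in short steps, each a Python script; the robot and the scene stay as the last script left them, time stands still between calls to the robot, and variables do not carry over. Pictures are saved under pics/ and viewed, at most 10 in all, crops included, and the job is handed in when it is done.

```bash
mkdir -p pics; cat > h.py <<'E'
import numpy as np, cv2
from workcell import *
def grab(n):
    c=read_camera(n); np.savez('%s.npz'%n,**c); return c
def pt(c,u,v,d=None,w=2):
    u0,v0=int(round(u)),int(round(v))
    p=c['depth'][v0-w:v0+w+1,u0-w:u0+w+1]
    d=np.median(p[p>0]) if d is None else d
    K=np.array([[c['fx'],0,c['cx']],[0,c['fy'],c['cy']],[0,0,1]],float)
    # undistort
    y=np.array([(u-c['cx'])/c['fx'],(v-c['cy'])/c['fy']]); x=y.copy()
    for _ in range(20): x=y/(1+c['k1']*(x@x))
    return np.array(c['position'])+np.array(c['rotation'])@(d*np.array([x[0],x[1],1]))
E
python3 - <<'E'
from h import *
for n in('scene','top'):
    c=grab(n); cv2.imwrite(f'pics/{n}.png',cv2.cvtColor(c['image'],cv2.COLOR_RGB2BGR)); print(n,c['position'],c['rotation'])
s=get_state();print(s['time'],s['tool_pos'],s['orientation'])
E
```

```text
scene [1510.56672616 -163.14560801  900.96324939] [-2.30483707  0.00490242  1.41804078]
top [ 388.98632005  -43.24233333 1472.73490024] [-3.00857537 -0.0151705  -1.55781179]
0.1 [155.75016978 579.20909598 303.18593646] [-3.14039501e+00 -2.34265152e-04  2.87880583e+00]
```

View pics/scene.png

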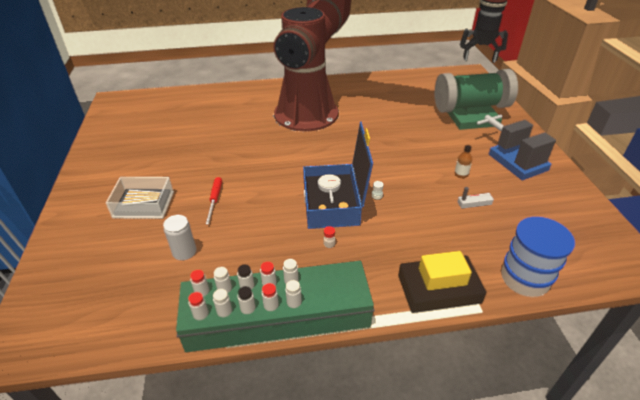

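View pics/top.png

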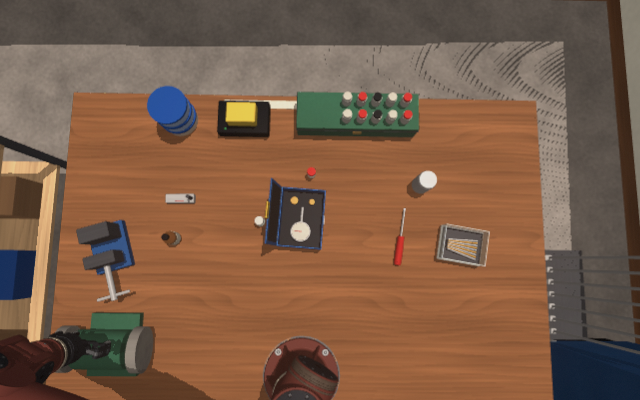

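The scene view shows the open case at about (333,195), with its lid standing at (362,160). In the top view the case spans about (270–325, 187–250), the paint pot is at (259,221) behind the lid, and the red pot is at (311,174). Next I'll enlarge the case.

```bash
sed -i "s/@(d\*np/@(d*np/; s/np.array(c\['rotation'\])@/Rm(c['rotation'])@/" h.py; cat >> h.py <<'E'
from scipy.spatial.transform import Rotation as Rn
def Rm(r):
    r=np.array(r); return r if r.shape==(3,3) else Rn.from_euler('xyz',r).as_matrix()
def load(n):
    z=np.load('%s.npz'%n); return {k:z[k] for k in z.files}
E
python3 - <<'E'
from h import *
t=load('top');s=load('scene')
a=cv2.resize(t['image'][160:270,240:345],None,fx=4,fy=4.0,interpolation=2)
b=cv2.resize(s['image'][115:245,290:395],None,fx=3.5,fy=3.5,interpolation=2)
H=max(a.shape[0],b.shape[0]); o=np.zeros((H,a.shape[1]+b.shape[1],3),np.uint8)
o[:a.shape[0],:a.shape[1]]=a;o[:b.shape[0],a.shape[1]:]=b
print(o.shape)
cv2.imwrite('pics/c1.png',o[...,::-1])
for u,v in [(450,350),(259,221),(311,173),(180,110)]: print('top',u,v,pt(t,u,v).round())
E
```

```text
(455, 788, 3)
top 450 350 [  85. -504.    1.]
top 259 221 [511. 151.  50.]
top 311 173 [679. -22.  57.]
top 180 110 [860. 405. 157.]
```

View pics/c1.png

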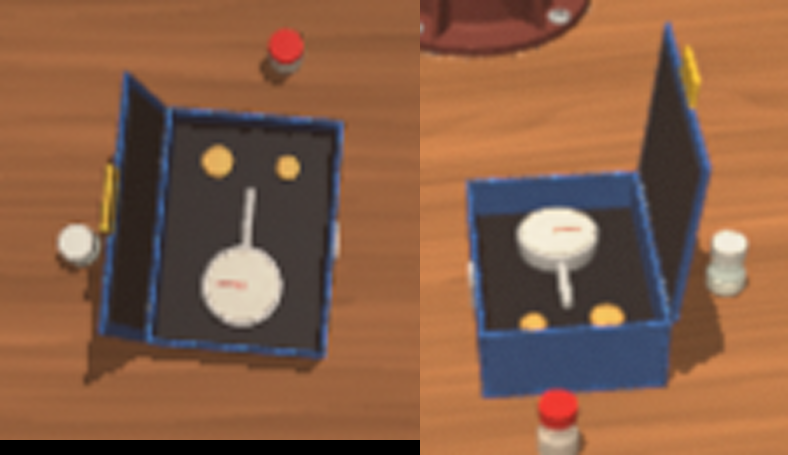

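The crop shows the outer rim corners (top view, full-image pixels): front-far (325.8,190.5), front-near (321,248.8), rear-far (282,187) and rear-near (277.5,245.5). The lid's free edge runs (271.5,178)–(265.5,243.5), and the yellow tab is at about (267,209).

```bash
cat >> h.py <<'E'
def ray(c,u,v,z):
    a=pt(c,u,v,1.0); p=np.array(c['position']); d=a-p; return p+d*(z-p[2])/d[2]
E
python3 - <<'E'
from h import *
t=load('top')
C=[ray(t,*p,70) for p in [(325.75,190.5),(321,248.75),(282,187),(277.5,245.5)]]
for c in C: print(c.round(1))
n=np.linalg.norm
print('front w',n(C[0]-C[1]),'rear w',n(C[2]-C[3]),'depth',n(C[0]-C[2]),n(C[1]-C[3]))
yv=(C[0]-C[1]+C[2]-C[3]); xv=(C[2]-C[0]+C[3]-C[1]); 
print('yaw from x',np.degrees(np.arctan2(xv[1],xv[0])),'from long edge',np.degrees(np.arctan2(yv[1],yv[0])), 'ctr',np.mean(C,0))
# lid by depth points: inner face
yaw=np.arctan2(xv[1],xv[0]); cen=np.mean(C,0)
ux=np.array([np.cos(yaw),np.sin(yaw),0]);
h=cen+75*ux; print('hinge',h.round(1))
# depth cloud near lid from both cameras, in lid plane coordinates
for name in('top','scene'):
    c=load(name); vv,uu=np.nonzero(c['depth']>0)
    m=(uu>255)&(uu<400)&(vv>115)&(vv<255); P=[]
    for u,v in zip(uu[m],vv[m]):
        P.append(pt(c,u,v,c['depth'][v,u]))
    P=np.array(P); uy=np.array([-ux[1],ux[0],0]); q=P-h
    X=q@ux; Y=q@uy; Z=P[:,2]-70
    k=(abs(X)<70)&(abs(Y)<105)&(Z>20)
    print(name,k.sum(),'zmax',Z[k].max())
    if k.sum()>20:
        f=np.polyfit(Z[k],X[k],1); print('X=a*Z+b',f,'angle',np.pi/2+np.arctan(f[0])); 
        for lo in range(20,200,30):
            kk=k&(Z>lo)&(Z<lo+30); print(lo,kk.sum(),np.median(X[kk]).round(1) if kk.any() else '',(Y[kk].min().round(),Y[kk].max().round()) if kk.any() else '')
import numpy
t=load('top')
for p in [(259,221),(311,173),(425,182),(180,199),(172,238)]: print(p,pt(t,*p).round())
E
```

```text
[616.2 -73.5  70. ]
[419.8 -60.1  70. ]
[626.   74.8  70. ]
[428.6  84.7  70. ]
front w 196.88179108051517 rear w 197.57436074353583 depth 148.66647614758276 145.02132638167453
yaw from x 86.38329847653408 from long edge -3.3937149831479783 ctr [522.66391927   6.48561047  70.        ]
hinge [527.4  81.3  70. ]
top 735 zmax 179.42818349353024
X=a*Z+b [ 0.12887814 -0.81814302] angle 1.6989679614132014
20 120 4.2 (np.float64(-101.0), np.float64(96.0))
50 128 7.5 (np.float64(-101.0), np.float64(97.0))
80 130 11.0 (np.float64(-102.0), np.float64(96.0))
110 159 14.5 (np.float64(-102.0), np.float64(97.0))
140 170 18.9 (np.float64(-103.0), np.float64(95.0))
170 28 22.5 (np.float64(-26.0), np.float64(20.0))
scene 928 zmax 176.1063973674802
X=a*Z+b [ 0.12610675 -0.46841759] angle 1.6962408912212628
20 168 4.1 (np.float64(-105.0), np.float64(96.0))
50 181 7.8 (np.float64(-105.0), np.float64(95.0))
80 186 11.2 (np.float64(-104.0), np.float64(94.0))
110 209 14.5 (np.float64(-105.0), np.float64(96.0))
140 159 18.8 (np.float64(-104.0), np.float64(93.0))
170 25 22.6 (np.float64(-30.0), np.float64(18.0))
(259, 221) [511. 151.  50.]
(311, 173) [679. -22.  57.]
(425, 182) [ 643. -401.  109.]
(180, 199) [586. 431.  25.]
(172, 238) [448. 432.  78.]
```

```bash
cat >> h.py <<'E'
yaw=np.radians(86.5); UX=np.array([np.cos(yaw),np.sin(yaw),0]); UY=np.array([-UX[1],UX[0],0]); UZ=np.array([0,0,1.])
HG=np.array([531.5,81.,70]); HF=11.; TIP=73.; SGN=1
def W(x,z): return UX*x+UZ*z
def pose(kind,th,t,s,gap=0.,sgn=None):
    """TCP pose: finger hooked over the tab's outer edge ('push') or under its inner edge ('catch'),
    tilt t below horizontal, tip s beyond the contact, gap = clearance normal to the finger"""
    sgn=sgn or SGN
    d=W(np.cos(t),-np.sin(t)); up=W(np.sin(t),np.cos(t))
    e=W(-np.cos(th),np.sin(th)); n=W(np.sin(th),np.cos(th))
    p=HG+175*e+(5*n+(HF+gap)*up if kind=='push' else -(HF+gap)*up)+(s-TIP)*d
    y=UY*sgn; R=np.c_[np.cross(y,d),y,d]
    return p,Rn.from_matrix(R).as_euler('xyz')
E
python3 - <<'E'
from h import *
for sg in(1,-1):
  for k,th,t,s,g in [('push',1.7,50,18,25),('push',1.2,50,18,0),('catch',.45,40,18,0),('catch',.45,50,18,0),('catch',0,40,18,0),('catch',0,30,18,0)]:
    p,o=pose(k,th,np.radians(t),s,g,sg); q=solve_ik(p,o)
    print(sg,k,th,t,p.round(),None if q is None else np.round(q,2))
E
```

```text
1 push 1.7 50 [533. 101. 308.] [-0.34 -0.03 -0.14  1.69  0.67 -1.93]
1 push 1.2 50 [526.  -5. 284.] [-0.53  0.06 -0.09  1.77  0.61 -2.15]
1 catch 0.45 40 [ 519. -125.  173.] [-0.76  0.42  0.01  1.82  0.63 -2.49]
1 catch 0.45 50 [ 519. -120.  181.] [-0.71  0.27 -0.07  1.7   0.54 -2.35]
1 catch 0 40 [ 518. -143.   97.] [-0.78  0.53  0.01  1.72  0.61 -2.51]
1 catch 0 30 [ 518. -147.   88.] [-0.81  0.7   0.13  1.87  0.68 -2.65]
-1 push 1.7 50 [533. 101. 308.] [-0.34 -0.03 -0.14  1.69  0.67  1.21]
-1 push 1.2 50 [526.  -5. 284.] [-0.53  0.06 -0.09  1.77  0.61  0.99]
-1 catch 0.45 40 [ 519. -125.  173.] [-0.76  0.42  0.01  1.82  0.63  0.66]
-1 catch 0.45 50 [ 519. -120.  181.] [-0.71  0.27 -0.07  1.7   0.54  0.79]
-1 catch 0 40 [ 518. -143.   97.] [-0.78  0.53  0.01  1.72  0.61  0.63]
-1 catch 0 30 [ 518. -147.   88.] [-0.81  0.7   0.13  1.87  0.68  0.49]
```

```bash
sed -i 's/SGN=1/SGN=-1/' h.py; python3 - <<'E'
from h import *
set_gripper(0.0,20)
p,o=pose('push',1.7,np.radians(50),18,25)
move_pose(p+[0,0,90],o); 
move_straight(p,vel=120); hold(.3)
s=get_state(); print(s['time'],s['tool_pos'].round(1) if hasattr(s['tool_pos'],'round') else s['tool_pos'],p.round(1),s['force'],s['finger_gap'])
c=grab('scene'); t=grab('top'); w=grab('wrist')
a=cv2.resize(c['image'][80:220,300:420],None,fx=3.3,fy=3.3,interpolation=2)
b=cv2.resize(t['image'][150:270,230:340],None,fx=3.3,fy=3.3,interpolation=2)
o=np.zeros((max(a.shape[0],b.shape[0]),a.shape[1]+b.shape[1],3),np.uint8);o[:a.shape[0],:a.shape[1]]=a;o[:b.shape[0],a.shape[1]:]=b
print(o.shape);cv2.imwrite('pics/c2.png',o[...,::-1])
E
```

```text
4.1917 [532.9 100.6 308.6] [532.7 100.7 308.2] [ 0.43199323  0.5444706  -0.0309117 ] -0.005090952058062267
(462, 759, 3)
```

View pics/c2.png

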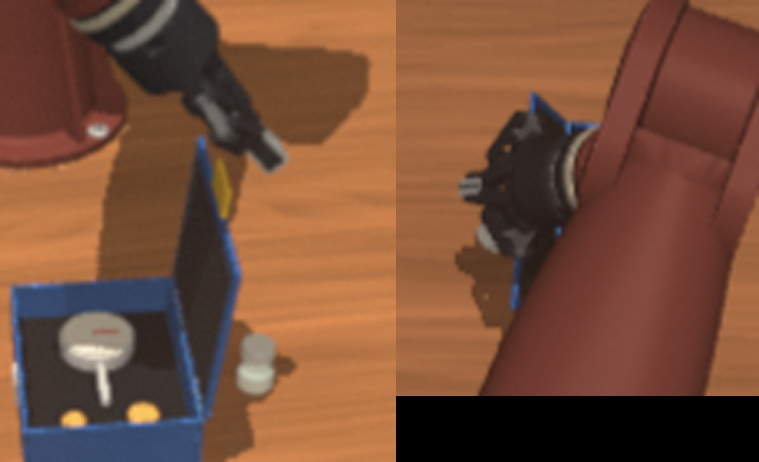

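The scene crop shows the closed fingers reaching over the lid's top, clear of the yellow tab at (222,190), with the tip at crop (278,165), full-image (384,130). I'll check the tip and finger thickness from the depth.

```bash
python3 - <<'E'
from h import *
c=load('scene'); s=get_state(); T=np.array(s['tool_pos']); R=Rm(s['orientation'])
P=[]
for v in range(95,140):
    for u in range(350,395):
        if c['depth'][v,u]>0:
            q=R.T@(pt(c,u,v,c['depth'][v,u])-T)
            if abs(q[0])<40 and abs(q[1])<60 and 20<q[2]<100: P.append(q)
P=np.array(P); print('tip',P[:,2].max())
for a in range(20,90,8):
    k=(P[:,2]>=a)&(P[:,2]<a+8)
    if k.any(): print(a,k.sum(),P[k].min(0).round(1),P[k].max(0).round(1))
print('x axis tool in up dir',R[:,0])
E
```

```text
tip 76.39635286669358
20 25 [-11.4 -24.9  20.2] [14.1 33.7 26.5]
28 5 [10.4 -6.4 28.2] [14.   8.9 33.6]
36 21 [-6.9 -2.4 36.3] [11.8 18.7 43.8]
44 30 [-39.9 -23.1  44.2] [11.7 21.7 51.9]
52 32 [-39.7  -8.9  52.1] [11.6 17.2 59.2]
60 17 [-9.8 -0.2 60.4] [11.5 15.7 67.2]
68 9 [-9.5  3.4 68.5] [ 9.4 10.6 72.2]
76 1 [ 1.   1.4 76.4] [ 1.   1.4 76.4]
x axis tool in up dir [0.04664716 0.76464094 0.64276611]
```

The tip reaches 73–76 mm and the finger is ±11 mm thick, as modelled. Next I push, retreat around the outside of the arc, and catch.

```bash
cat >> h.py <<'E'
def go(x,v,**k):
    for f in(1,.7,.45):
        try: return move_straight(x[0],x[1],vel=v*f,**k)
        except MotionError as e: print('slower',e)
def tcp_for_tip(X,Z,t):
    p,o=pose('catch',.5,t,18); d=W(np.cos(t),-np.sin(t)); return HG+W(X,Z)-TIP*d,o
def lid_angle(name):
    c=grab(name); P=np.array([pt(c,u,v,c['depth'][v,u]) for v in range(115,255) for u in range(255,400) if c['depth'][v,u]>0])
    q=P-HG; return q@UX,q@UY,q[:,2],c
E
python3 - <<'E'
from h import *
r=np.radians
w=[pose('push',.0+a,r(50),18) for a in(1.74,1.6,1.42,1.26)]
w1=pose('push',1.26,r(50),-25,4); w2=tcp_for_tip(-190,130,r(45)); w3=pose('catch',.45,r(40),18)
assert all(solve_ik(*x) is not None for x in w+[w1,w2,w3])
go(w[0],60); f0=np.array(get_state()['force'])
for x in w[1:]:
    go(x,60); s=get_state(); print(s['time'],(np.array(s['force'])-f0).round(2))
t0=get_state()['time']
go(w1,250); go(w2,350); go(w3,250); t1=get_state(); print('moved in',t1['time']-t0,np.array(t1['force']).round(2))
for i in range(8):
    hold(.2); s=get_state(); print(round(s['time']-t0,2),np.array(s['force']).round(2))
c=grab('scene'); cv2.imwrite('pics/c3.png',cv2.resize(c['image'][80:260,230:430],None,fx=3,fy=3,interpolation=2)[...,::-1])
E
```

```text
5.4 [-0.44  0.6  -0.28]
6.075 [-0.29  0.58 -0.79]
6.6917 [-0.13  1.51  0.04]
moved in 1.4165999999999999 [ 0.82 -0.06  0.17]
1.62 [-0.69 -0.24  0.  ]
1.82 [-0.56 -0.66 -0.37]
2.02 [ 0.37 -1.79 -0.97]
2.22 [ 0.09 -2.67 -0.1 ]
2.42 [ 0.56 -2.63 -0.1 ]
2.62 [ 0.22 -3.65 -0.54]
2.82 [ 0.6  -2.8  -0.49]
3.02 [ 0.81 -3.44 -0.55]
```

View pics/c3.png

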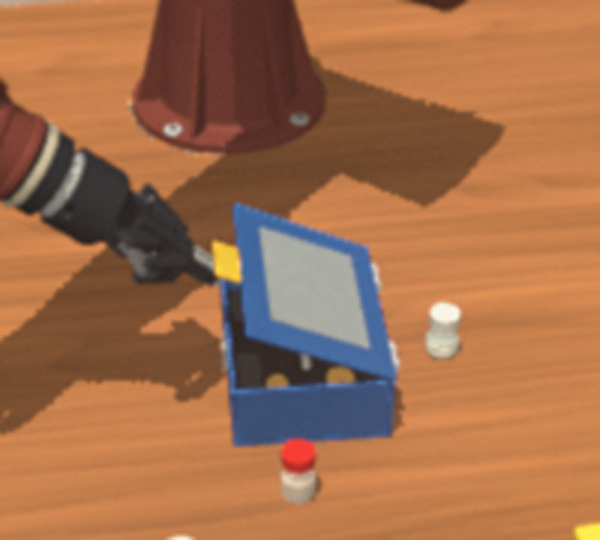

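The lid rests at about 0.45 rad with its yellow tab at crop (227,262) on the fingertip, and the pots haven't moved. Now I'll lower it slowly.

```bash
python3 - <<'E'
from h import *
r=np.radians
for a,v in [(.37,22),(.28,22),(.2,22),(.12,20),(.06,15),(.02,10),(-.01,8),(-.04,8)]:
    go(pose('catch',a,r(40),18),v); s=get_state(); print(a,round(s['time'],1),np.array(s['force']).round(2))
hold(.3)
c=grab('scene'); cv2.imwrite('pics/c4.png',cv2.resize(c['image'][80:260,230:430],None,fx=3,fy=3,interpolation=2)[...,::-1])
X,Y,Z,c=lid_angle('top'); k=(abs(Y)<95)&(X<-10)&(X>-145)&(abs(Z)<60)
k&=~((X<-100)&(Z>15)); print('lid fit z=aX+b',np.polyfit(X[k],Z[k],1),k.sum(),get_state()['time'])
E
```

```text
0.37 10.5 [ 1.17 -0.06 -0.64]
0.28 11.4 [ 0.08  0.13 -1.08]
0.2 12.2 [ 0.85  0.29 -2.85]
0.12 13.0 [-0.3  -0.73 -1.52]
0.06 13.9 [-0.2   0.39 -1.42]
0.02 14.7 [-0.6  -0.57 -2.02]
-0.01 15.6 [-0.07 -0.05 -0.17]
-0.04 16.4 [-0.48 -0.58 -0.06]
lid fit z=aX+b [4.46575082e-03 7.40789034e+00] 2273 16.7583
```

View pics/c4.png

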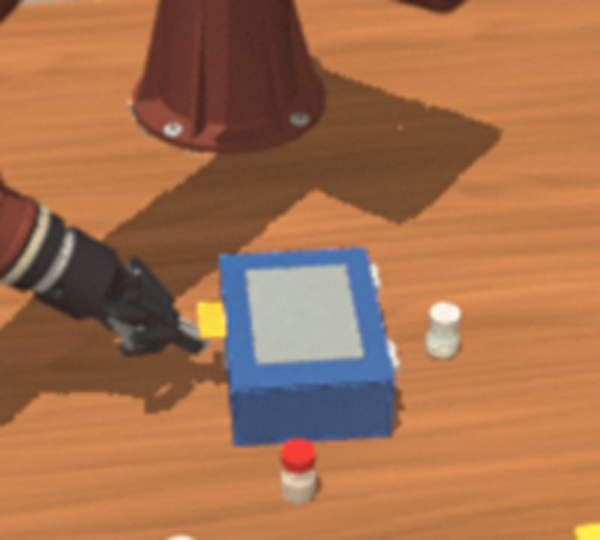

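The lid is shut and level (fit slope 0.004), and the force on the finger has dropped to about zero. I'll back the finger off and hand in.

```bash
python3 - <<'E'
from h import *
p=np.array(get_state()['tool_pos'])
move_straight(p-UX*25,vel=40); move_straight(p-UX*60+UZ*40,vel=100); hold(.4)
X,Y,Z,c=lid_angle('top'); k=(abs(Y)<95)&(X<-10)&(X>-145)&(Z<15)&(Z>-60); print(np.polyfit(X[k],Z[k],1),k.sum(),get_state()['time'])
print(job_done())
E
```

```text
[6.35459647e-03 7.47461257e+00] 2272 18.6667
the job is handed in; nothing more can be done
None
```

The lid was tipped, fell free, was caught on the fingertip at about 0.45 rad and lowered gently until it was fully shut, and the job was handed in at about 19 s; no verdict was returned.

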